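# Gauge a block against a flip stop

## Task

Flip the hinged stop on the fence fully down, then slide the hardwood block along the bed until its end is flat against the fence and its side bears on the tip of the stop screw, and keep it lightly pressed against both for about a second (a few newtons; never push it against the stop or the fence with more than 20 N). Then let go of the block and flip the stop back up about as it stood before, leaving the block exactly where it was gauged, flat on the bed and square to the fence, and leave the other things on the bench alone.

Things in the scene. Friction and masses are not known exactly. Their poses are not given: they have to be found in the camera images.
- fixture: Fixed gauging fixture: steel bed plate 12 mm thick on the surface, fence along its far edge. Axes: +x away from the robot through the fence, +y along the fence (left), z up; placed and turned differently each time. Origin on the underside, in the plane of the fence's front face. Bed top z = 12 mm, bed x = -150 to 42, y = -125 to 95 mm
- fence: Aluminium fence on the bed; same origin and axes as the fixture. Flat front face is the plane x = 0 (facing -x); x 0 to 32 mm, as long as the bed, top at z = 52 mm. On top of it at y = 15 to 65 mm is the dark carriage that holds the stop's hinge (x = -2 to 38, top z = 76 mm). The block's friction on fence and screw is 0.5 to 0.75
- stop_hinge (a point): Hinge centre of the flip stop, at fixture x = 16, y = 40, z = 64 mm. The hinge axis is the fixture's y axis. The stop is a steel leaf 14 mm thick (fixture y = 33 to 47 mm): when down, an arm runs forward from the hinge to an upright tongue at x = -22 to -10 mm, z = 20 to 100 mm; the cross bar sticks out of the tongue's top to +y, the stop screw out of its lower part to -y
- flip_stop (a joint): Angle of the flip stop, rad: 0 = fully down on its end stop, growing as it swings up and back over the fence, at most 1.9; starts raised (1.5 to 1.85). It stays where it is left (hinge friction 0.10 N m, about 2.5 N at the cross bar). The stop is rigid along y
- stop_screw_bore (a point): Centre of the hole in the leaf's -y side from which the stop screw (8 mm rod, flat 12 mm tip) sticks out towards -y; stop down: fixture x = -16, y = 33, z = 34 mm. The tip that gauges the block stands 16 to 32 mm out from this point (fixture y = 17 down to 1 mm): how far differs each time and is not measured, so find it by touch. The screw is locked and rigid
- stop_grip (a point): Middle of the cross bar by which the stop is flipped: round bar 12 mm thick along fixture y, free from y = 47 to 89 mm, 16 mm cap on its end, 44 mm from the hinge axis. Stop down: at fixture x = -16, y = 68, z = 94 mm. It circles back over the hinge as the stop rises. Pinch it from above with the fingers closing along fixture x (it turns between the pads), or push it
- block: Brown hardwood block 45 (own x) by 90 (own y) by 38 mm high, 0.08 to 0.16 kg; origin at the centre of its underside. Lies on the bed 15 to 50 mm short of the fence, on the -y side of the stop, its length across the fence within 0.25 rad. Gauged, its far 45 mm end is flat on the fence (origin at fixture x = -45 mm) and its +y side on the screw tip. Grip its 45 mm width, on the half nearer the robot
- whetstone: Bystander: whetstone 42x110x18 mm lying on the bench to the right; origin at the centre of its underside
- mug: Bystander: pale mug 93 mm high, 78 mm wide, to the right; origin at the centre of its underside
- tape_measure: Bystander: tape measure 34x68x60 mm to the right; origin at the centre of its underside
There are look-alikes about, which are no part of the job. There is more than one size of the block; the job needs the larger.

How it is judged:
On the way, in this order (a step that is already met when the one before it is completed fails the run):
1. the stop is flipped fully down (within 0.05 rad) with the block not yet touching it (value of joint flip_stop below 0.05 rad and contact force between block and flip_stop below 0.1 N), for 0.2 s.
2. stop down, block flat on the bed, square to the fence (0.04 rad), end within 2.5 mm of it, pressed on the stop and on the fence with 1.5 to 20 N each for half a second (value of joint flip_stop below 0.05 rad and contact force between block and flip_stop above 1.5 N and contact force between block and fence above 1.5 N and x of block in the frame of fixture between -0.0475 and -0.0425 m and z of block in the frame of fixture between 0.008 and 0.016 m and angle between the y axis of block and the x axis of fixture, either way round below 0.04 rad), for 0.5 s.
At the end, for the whole second after the job is handed in: The stop is up again (at least 1.3 rad) and at rest; the block rests flat on the bed, square to the fence within 0.04 rad, its end within 2.5 mm of the fence face and its side within 2.5 mm of where the screw tip held it (value of joint flip_stop above 1.3 rad and x of block in the frame of fixture between -0.0475 and -0.0425 m and z of block in the frame of fixture between 0.008 and 0.016 m and angle between the y axis of block and the x axis of fixture, either way round below 0.04 rad and y of block in the frame of stop_screw between -0.0255 and -0.02 m and linear speed of block below 0.01 m/s and velocity of joint flip_stop between -0.05 and 0.05 rad/s); the robot touches nothing.
It fails at once if the block is pushed against the stop with more than 20 N (contact force between block and flip_stop above 20 N).
It fails at once if the block is pushed against the fence with more than 20 N (contact force between block and fence above 20 N).
It fails at once if the whetstone is moved more than 20 mm (distance of whetstone from where it was at the start of the episode above 0.02 m).
It fails at once if the mug is moved more than 20 mm (distance of mug from where it was at the start of the episode above 0.02 m).
It fails at once if the tape measure is moved more than 20 mm (distance of tape_measure from where it was at the start of the episode above 0.02 m).
It also fails if it takes over 72 s, if anything falls off the work surface, if the arm or the gripper's body presses on something with over 40 N, if the wrist force passes 120 N, or if a joint passes its speed limit or range.

## Robot

A 6-joint arm with a two-finger parallel gripper is mounted at the origin on a cart in front of the work surface, level with it; the furniture and walls round the work are solid. World frame = base frame: x ahead of the robot, y to its left, z up, the work surface at z = 0. Lengths are in m, angles in rad, forces in N, time in s.
With the tool pointing down it reaches from about 0.4 to 0.825 m from the base axis. Payload 7 kg.
Tool frame: the origin (TCP) lies between the finger pads; the fingertips stand 22 mm ahead of it and the grasp point (between the pads) lies 3 mm ahead of it; z points along the fingers, y is the line along which they close (so a half turn about z gives the same grasp; the last joint's range is limited). The gripper opens to 85 mm and grips with 20 to 120 N. Pads are 22 mm wide; open, the fingers measure 114 mm over their backs; the gripper's body (76 mm by 85 mm) begins 54 mm behind the grasp point. The pads swing forward as they close: fully open they stand 13 mm farther back than shut.
Start: joints at [-1.03, 0.359, 0.012, 0, -1.224, -0.288], TCP at [0.169, -0.654, 0.253] pointing down, gripper open.
Joint ranges: [-3.07, 3.07], [-1.43, 2.12], [-1.02, 1.25], [-3.03, 1.67], [-3.05, -0], [-3.03, 3.03]. Speed limits (rad/s): [2.39, 2.39, 3.01, 3.14, 3.14, 3.14].

## Interface

Orientations are given as a rotation vector (axis times angle).
In Python, from bench import manip, snapshot, camera_params, order gives the robot as it stands. The module is installed in compiled form; this text tells all that it offers.
- The arm moves only by the tool apply_moves, never from a script. Its argument "targets" is text: rows parted by semicolons, each of 7 numbers parted by spaces: the shift along the tool's x, y, z in cm, then the turn, a rotation vector about the tool's x, y, z in rad, then the closure, from 0 (fully open) to 1 (shut). A call has 1 to 12 rows; each row shifts and turns the commanded pose from where the row before left it, along the tool's axes as they then stand; what a row does not reach is not made up. A row lasts 1/8 s, in which the tool goes at most 62.5 mm and 10.7 degrees, less where a joint would pass 70% of its speed; a pose out of reach is approached as far as the arm can. A call with a gripper value outside its range is refused whole. The fingers move at their own pace and stop on an object; "force" is the grip in N (left out, the last holds). Time passes only in rows, so rows that do not move let the fingers close. It gives the time, the measured TCP pose, the force, the opening and the grip force at its end, in the units of the state.
- manip.state(): the state, without advancing time (a new reading comes with each control period).
- snapshot(name): name is "scene" or "side" or "wrist"; returns the picture (384x512x3 uint8, blue, green, red); there is no depth.
- camera_params(name): a dict with "mtx" (3x3 intrinsics, pixels), "position" and "attitude" of the camera in the world. Camera axes: x right, y up, looking along -z (the intrinsics and any distortion apply to the point x, -y, -z); pixel columns grow to the right and rows downward; lengths in m; the calibration is good to about 2 mm. A picture is of the moment at which its call begins: read the wrist's pose just before it. camera_params takes no time and is no camera call; for the wrist camera it gives the pose at the moment of the call.
- order.finish_job(): hands the job in; it is judged then, once.
The state is a dict: "clock": time; "qpos": joint angles; "joint_velocities": joint speeds; "tau": joint torques, N m; "ee_pos": TCP position; "eef_rot": TCP orientation; "ft_force": force on the tool from outside, world axes, zero at the start; "moment": the same for the moment, N m; "grip_width": finger opening in m; "finger_force": force on a finger pad.
Only numpy, scipy, OpenCV 4.12 (cv2) and the standard library are available. Lean on these libraries where they do the work, as an engineer would, in place of code of your own. Each camera call takes 0.05 s, during which the arm holds its last target. There are 200 camera calls.

## Working session

There is one attempt and no reset: what is moved stays moved. The work goes in short steps, Python scripts to look and compute and a tool call to move; the robot and the scene stay as the last step left them, time stands still between calls to the robot, and variables do not carry over. Pictures are saved under pics/ and viewed, at most 11 in all, crops included, and the job is handed in when it is done.

Besides the shell and the picture viewer there is one more tool, called after "Call:" by a JSON object that holds its "fn" and its "kwargs", one argument or row to a line. apply_moves: Moves the arm, as the interface text tells. Its arguments: {"type":"object","properties":{"targets":{"type":"string"},"force":{"type":"number"}},"required":["targets"]}

```bash
mkdir -p pics; python3 - <<'E'
from bench import manip,snapshot,camera_params
import cv2,numpy as np
for n in ("scene","side"):
    cv2.imwrite(f"pics/{n}0.png",snapshot(n)); p=camera_params(n); print(n,p)
print(manip.state())
E
```

```text
scene {'mtx': array([[436.22884158,   0.        , 257.0080485 ],
       [  0.        , 436.22884158, 186.98764241],
       [  0.        ,   0.        ,   1.        ]]), 'position': array([-0.15251224,  0.33351492,  0.94150638]), 'attitude': array([ 0.41348588, -0.84329172, -2.11256335])}
side {'mtx': array([[346.6155066 ,   0.        , 255.23169136],
       [  0.        , 346.6155066 , 193.70259165],
       [  0.        ,   0.        ,   1.        ]]), 'position': array([0.10630624, 0.54514738, 0.49157792]), 'attitude': array([ 0.38000986, -1.44005302, -2.28378677])}
{'clock': 0.1, 'qpos': array([-1.02991503e+00,  3.59315271e-01,  1.11831876e-02, -3.19176168e-04,
       -1.22408444e+00, -2.88116381e-01]), 'joint_velocities': array([ 0.00109988, -0.00407551,  0.00226815,  0.00102331,  0.000714  ,
        0.00057227]), 'tau': array([-1.48885356e-03, -5.84766161e+01,  2.94111407e+01,  6.95447132e+00,
       -3.14580924e-03, -7.57076151e-06]), 'ee_pos': array([ 0.16870707, -0.65318505,  0.25246965]), 'eef_rot': array([ 3.95779196e-01, -3.11626228e+00, -2.23156151e-03]), 'ft_force': array([ 0.38459636,  0.23293964, -0.14560177]), 'moment': array([-0.01040193, -0.00200147, -0.02435331]), 'finger_force': 0.0, 'grip_width': 0.08568994065582385}
```

View pics/scene0.png

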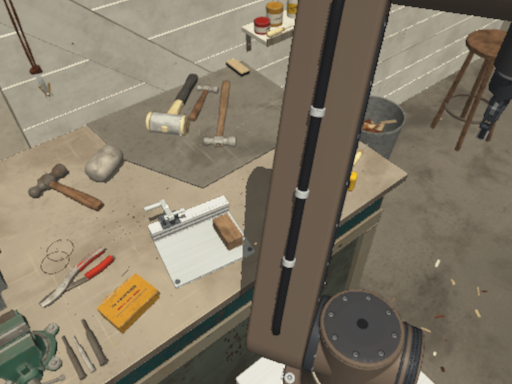

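View pics/side0.png

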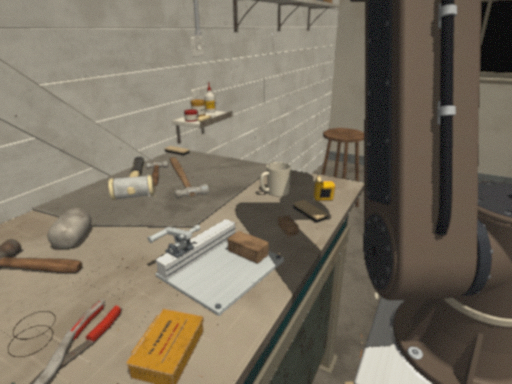

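The fixture is at about (197,240) in scene and (220,262) in side. The block candidates are the brown block on the bed, at (228,232) in scene and (248,247) in side, and a small brown piece on the bench at (288,225) in side. I choose the one on the bed, since the text puts it there. Next is one close crop to check.

```bash
python3 - <<'E'
import cv2,numpy as np
a=cv2.imread("pics/scene0.png")[185:295,135:265]; b=cv2.imread("pics/side0.png")[205:315,140:310]
a=cv2.resize(a,None,fx=5.4,fy=5.4,interpolation=cv2.INTER_CUBIC)
b=cv2.resize(b,None,fx=4.7,fy=4.7,interpolation=cv2.INTER_CUBIC)
cv2.imwrite("pics/c1.png",a);cv2.imwrite("pics/c2.png",b);print(a.shape,b.shape)
E
```

```text
(594, 702, 3) (517, 799, 3)
```

View pics/c1.png

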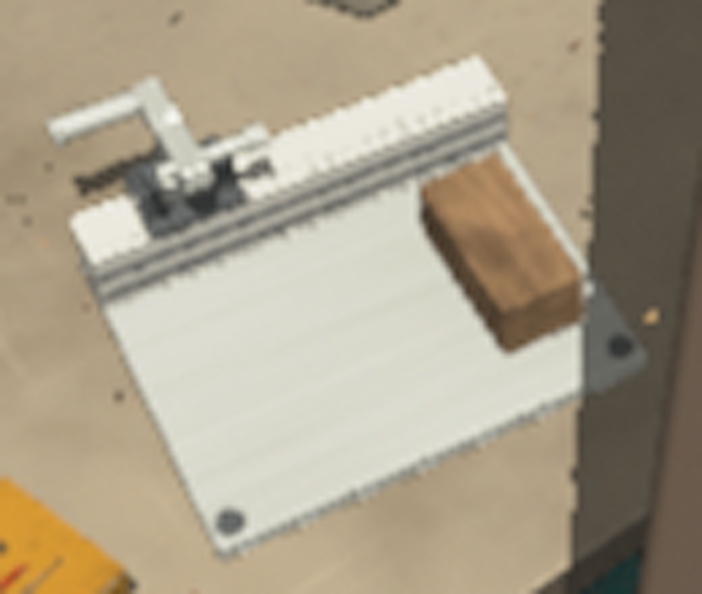

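View pics/c2.png

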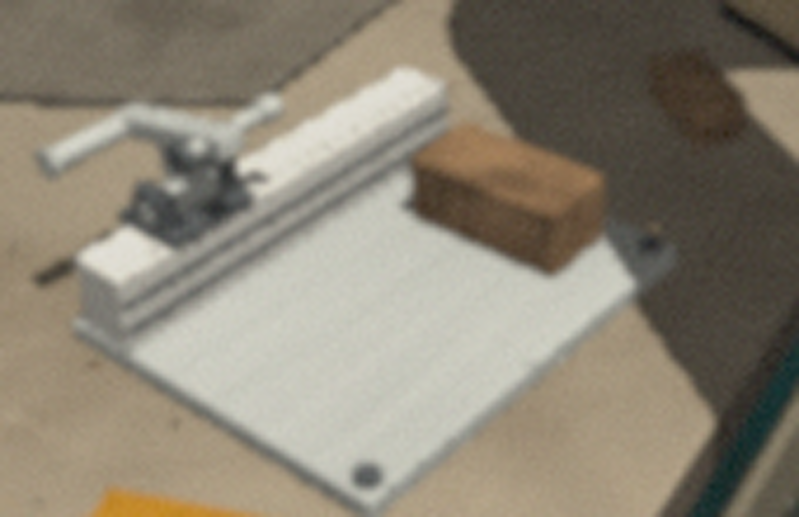

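The crops confirm it: a large brown block (38 mm high class) on the bed, right of the stop, with top corners in c1 at (423,186), (495,155), (582,275) and (510,318). The small look-alike lies off the bed. The raised stop's cross bar runs from (155,85) to (55,130) in c1. Now I triangulate these points.

```bash
cat > h.py <<'E'
import numpy as np
from bench import camera_params
from scipy.spatial.transform import Rotation as R
from scipy.optimize import least_squares
def ray(c,uv):
    if isinstance(c,str): c=camera_params(c)
    K=c["mtx"]; d=np.array([(uv[0]-K[0,2])/K[0,0],-(uv[1]-K[1,2])/K[1,1],-1.])
    d=R.from_rotvec(c["attitude"]).apply(d); return np.array(c["position"]),d/np.linalg.norm(d)
def plane(c,uv,z):
    p,d=ray(c,uv); return p+d*(z-p[2])/d[2]
def tri(r1,r2):
    (p,d),(q,e)=r1,r2
    s=np.linalg.lstsq(np.c_[d,-e],q-p,rcond=None)[0]
    a,b=p+s[0]*d,q+s[1]*e; return (a+b)/2,np.linalg.norm(a-b)
def fitpose(F,W): # planar rigid fit F->W (2D): x,y,yaw
    f=lambda v:((np.array([[np.cos(v[2]),-np.sin(v[2])],[np.sin(v[2]),np.cos(v[2])]])@F.T).T+v[:2]-W).ravel()
    s=least_squares(f,[W[:,0].mean(),W[:,1].mean(),-0.4]); return s.x,s.fun.reshape(-1,2)
E
python3 - <<'E'
from h import *
A=lambda u,v:(134.5+(u+.5)/5.4,184.5+(v+.5)/5.4)
B=lambda u,v:(139.5+(u+.5)/4.7,204.5+(v+.5)/4.7)
P={"fBL":((70,220),(80,262),(32,95)),"fFL":((93,266),(122,298),(0,95)),"fBR":((480,57),(405,68),(32,-125)),"fFR":((507,97),(447,97),(0,-125)),
"bedL":((222,548),(368,503),(-150,95)),"bedR":((645,355),(675,258),(-150,-125)),"base":((107,303),(135,348),(0,95)),
"b1":((423,186),(415,157),None),"b2":((495,155),(468,125),None),"b3":((582,275),(605,178),None),"b4":((510,318),(558,220),None),"b4low":((510,352),(553,270),None),
"barL":((155,85),(130,112),None),"barE":((55,130),(48,158),None)}
F=[];W=[]
for k,(a,b,f) in P.items():
    x,e=tri(ray("scene",A(*a)),ray("side",B(*b))); print(k,(x*1000).round(1),round(e*1000,1))
    if f: F.append(f);W.append(x[:2])
v,r=fitpose(np.array(F)/1000,np.array(W)); print(v,(r*1000).round(1).tolist())
c,s=np.cos(v[2]),np.sin(v[2])
for k in P:
    if k[:2] in("b1","b2","b3","b4","ba"):
        a,b,_=P[k];x,e=tri(ray("scene",A(*a)),ray("side",B(*b)));d=x[:2]-v[:2];print(k,((c*d[0]+s*d[1])*1000).round(1),((-s*d[0]+c*d[1])*1000).round(1))
E
```

```text
fBL [584.5 117.2  50.9] 2.0
fFL [559.  120.2  42.4] 3.1
fBR [549.2 -99.2  51.1] 0.2
fFR [523.7 -98.5  41.2] 3.0
bedL [410.2 145.2   9.5] 1.1
bedR [374.7 -70.5   4. ] 3.6
base [556.3 119.5  15.1] 3.2
b1 [497.7 -28.5  49.4] 0.3
b2 [491.  -67.6  49.2] 1.8
b3 [405.9 -56.7  48.8] 0.7
b4 [409.2 -16.1  47.1] 1.6
b4low [412.  -16.1  17.3] 2.0
barL [603.5  53.7  89.4] 1.3
barE [604.1 106.8  93.6] 1.0
[ 0.54138143  0.02722809 -0.16322512] [[3.9, -1.4], [-2.1, 0.8], [3.4, -2.1], [-2.7, 2.4], [-1.4, 0.1], [-1.6, -1.2], [0.5, 1.5]]
base -0.3 93.4
b1 -34.0 -62.1
b2 -34.3 -101.7
b3 -120.1 -104.8
b4 -123.3 -64.3
b4low -120.6 -63.8
barL 57.0 36.2
barE 49.0 88.7
```

```bash
cat >> h.py <<'E'
from bench import manip
FX=[0.5414,0.0272,-0.1632]
def w(fx,fy,z): # fixture mm -> world m
    c,s=np.cos(FX[2]),np.sin(FX[2]); return np.array([FX[0]+(c*fx-s*fy)/1e3,FX[1]+(s*fx+c*fy)/1e3,z/1e3])
def fx(p):
    c,s=np.cos(FX[2]),np.sin(FX[2]); d=np.array(p[:2])-FX[:2]; return (np.array([c*d[0]+s*d[1],-s*d[0]+c*d[1],p[2]])*1e3).round(1)
def go(fxx,fy,z,yaw=None,turn=True): # print turn needed (tool axes), then shift cm in turned frame
    st=manip.state(); M=R.from_rotvec(st["eef_rot"]); yaw=FX[2] if yaw is None else yaw
    # goal: tool x=-fixture x, tool y = fixture y, z down
    G=R.from_matrix(np.c_[[-np.cos(yaw),-np.sin(yaw),0],[-np.sin(yaw),np.cos(yaw),0],[0,0,-1]])
    print("turn",(M.inv()*G).as_rotvec().round(4),"shift cm",((G if turn else M).inv().apply(w(fxx,fy,z)-st["ee_pos"])*100).round(2),
     "t",st["clock"],"now fx",fx(st["ee_pos"]),"F",st["ft_force"].round(2),"wid",st["grip_width"])
E
python3 -c "
from h import *
go(-60,-10,330)"
```

```text
turn [ 1.400e-03 -4.000e-04  4.159e-01] shift cm [-19.72  72.19  -7.75] t 0.1 now fx [-257.2 -731.9  252.5] F [ 0.38  0.23 -0.15] wid 0.08568994065582385
```

Call:
{"fn": "apply_moves", "kwargs": {
  "targets": "0 0 -2 0 0 0.14 0;0 0 -2 0 0 0.14 0;0 0 -2 0 0 0.136 0;-1.5 5.5 -0.2 0 0 0 0;-1.5 5.5 -0.2 0 0 0 0;-1.5 5.5 -0.2 0 0 0 0;-1.5 5.5 -0.2 0 0 0 0;-1.5 5.5 -0.2 0 0 0 0;-1.5 5.5 -0.2 0 0 0 0;-1.5 5.5 -0.2 0 0 0 0;-1.5 5.5 -0.2 0 0 0 0;-1.5 5.5 -0.2 0 0 0 0",
  "force": 20
}}

```text
clock: 1.6
ee_pos: [0.3826, -0.1852, 0.3314]
eef_rot: [0.256, 3.131, 0.0]
ft_force: [1.3, -1.4, -1.0]
grip_width: 0.0853
finger_force: 0.0
```

Call:
{"fn": "apply_moves", "kwargs": {
  "targets": "-1.5 5.5 0 0 0 0 0;-1.5 5.5 0 0 0 0 0;-1.5 5.5 0 0 0 0 0;-1.5 5.5 0 0 0 0 0;0 0 0 0 0 0 0;0 0 0 0 0 0 0"
}}

```text
clock: 2.35
ee_pos: [0.4771, 0.0204, 0.3309]
eef_rot: [-0.255, -3.13, 0.001]
ft_force: [-0.5, -0.8, -0.5]
grip_width: 0.0855
finger_force: 0.0
```

```bash
python3 - <<'E'
from h import *
from bench import snapshot
import cv2,pickle
go(-60,-10,330)
c=camera_params("wrist"); im=snapshot("wrist"); pickle.dump(c,open("w1.pkl","wb")); print(c)
cv2.imwrite("pics/w1.png",im); cv2.imwrite("pics/w1b.png",cv2.resize(im,(784,588),interpolation=cv2.INTER_CUBIC))
E
```

```text
turn [-0.0006 -0.001   0.0009] shift cm [-0.24  0.72  0.09] t 2.35 now fx [-62.4 -17.2 330.9] F [-0.46 -0.83 -0.47] wid 0.08550826950048372
{'mtx': array([[302.29305383,   0.        , 260.42538443],
       [  0.        , 302.29305383, 193.77347969],
       [  0.        ,   0.        ,   1.        ]]), 'position': array([0.4007917 , 0.03309303, 0.45248621]), 'attitude': array([-0.2538909 , -0.21457903,  1.39662225])}
```

View pics/w1b.png

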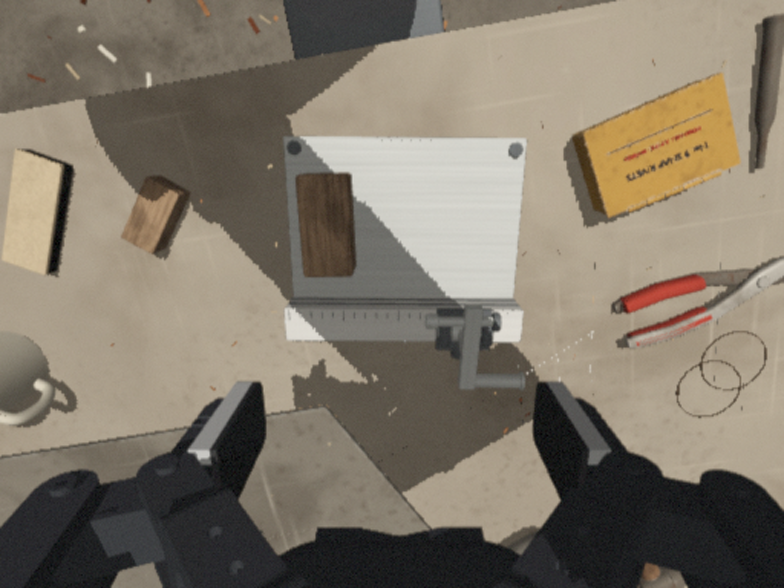

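The wrist view shows the bed's near corners at (286,137) and (527,138), and the fence's far top edge at (286,341)–(522,342). The block top is at (297,174), (351,173), (355,274) and (303,277). The cross bar runs (462–524,381), and the screw tip is at about (427,320). Now I refine the poses from these.

```bash
python3 - <<'E'
from h import *
import pickle
c=pickle.load(open("w1.pkl","rb")); k=512/784
pl=lambda u,v,z:plane(c,((u+.5)*k-.5,(v+.5)*k-.5),z/1e3)
F=np.array([(-150,-125),(-150,95),(32,-125),(32,95)])/1e3
W=np.array([pl(286,137,12),pl(527,138,12),pl(286,341,52),pl(522,342,52)])[:,:2]
v,r=fitpose(F,W);print(v,(r*1e3).round(1).tolist())
import h; h.FX[:]=list(v)
for u in [(297,174),(351,173),(355,274),(303,277)]: print(fx(pl(*u,50)))
print("bar",fx(pl(475,381,92)),fx(pl(524,381,92)),"tip",fx(pl(427,320,105)),"leaf",fx(pl(463,340,100)))
# two-view heights: wrist + scene
A=lambda u,v:(134.5+(u+.5)/5.4,184.5+(v+.5)/5.4)
for a,b in [((55,130),(524,381)),((423,186),(355,274)),((510,318),(351,173))]:
    x,e=tri(ray("scene",A(*a)),ray(c,((b[0]+.5)*k-.5,(b[1]+.5)*k-.5)));print(fx(x),round(e*1e3,1))
E
```

```text
[ 0.54062672  0.03038881 -0.16952876] [[-0.9, -1.8], [0.3, 1.1], [0.0, 0.8], [0.5, -0.1]]
[-119.1 -107.    50. ]
[-120.2  -61.5   50. ]
[-32.6 -60.   50. ]
[ -29.5 -106.9   50. ]
bar [51.4 45.9 92. ] [51.  88.4 92. ] tip [ -9.4   2.1 105. ] leaf [  9.7  32.5 100. ]
[48.4 86.6 95.5] 1.9
[-34.1 -62.   52.8] 4.8
[-120.9  -65.2   45.7] 6.7
```

```bash
sed -i 's/^FX=.*/FX=[0.5407,0.0295,-0.168]/' h.py; python3 -c "
from h import *
go(82,69,180)"
```

```text
turn [-0.0004 -0.0005  0.0047] shift cm [-14.32   8.92  15.11] t 2.4 now fx [-61.2 -20.2 331.1] F [-0.11 -0.25 -0.4 ] wid 0.0853822408081612
```

Call:
{"fn": "apply_moves", "kwargs": {
  "targets": "-4.8 3 0 0 0 0.005 1;-4.8 3 0 0 0 0 1;-4.7 2.9 2 0 0 0 1;0 0 5 0 0 0 1;0 0 5 0 0 0 1;0 0 3.1 0 0 0 1;0 0 0 0 0 0 1;0 0 0 0 0 0 1"
}}

```text
clock: 3.4
ee_pos: [0.634, 0.0837, 0.1822]
eef_rot: [0.265, 3.128, 0.001]
ft_force: [0.5, 0.1, 0.3]
grip_width: 0.0
finger_force: 0.0
```

```bash
python3 - <<'E'
from h import *
from bench import snapshot
import cv2,pickle
go(82,69,104)
im=snapshot("wrist")
s=snapshot("side")[200:330,130:330]
cv2.imwrite("pics/w2b.png",np.hstack([cv2.resize(im,(480,360)),cv2.resize(s,(320,208))[:, :].repeat(1,0) if 0 else cv2.copyMakeBorder(cv2.resize(s,(320,208)),0,152,0,0,0)]))
E
```

```text
turn [ 0.0007  0.0021 -0.0009] shift cm [ 0.1  -0.    7.82] t 3.4 now fx [ 83.   69.  182.2] F [0.53 0.13 0.34] wid 3.8927497174562616e-05
```

View pics/w2b.png

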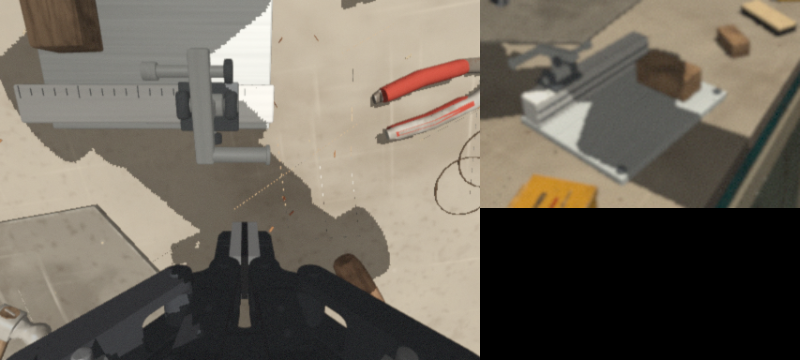

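The closed fingers sit behind the bar (fingers at x≈245, bar at about (240,155) in the left image), clear of it and centred along it. I lower and sweep towards the robot.

Call:
{"fn": "apply_moves", "kwargs": {
  "targets": "0 0 4 0 0 0 1;0 0 3.8 0 0 0 1;0.5 0 0 0 0 0 1;0.8 0 0 0 0 0 1;1 0 0 0 0 0 1;1 0 0 0 0 0 1;1 0 0 0 0 0 1;1 0 0 0 0 0 1;1 0 0 0 0 0 1;0.8 0 0 0 0 0 1;0.3 0 0 0 0 0 1;0 0 0 0 0 0 1"
}}

```text
clock: 5.0
ee_pos: [0.5595, 0.0966, 0.1019]
eef_rot: [-0.264, -3.129, 0.001]
ft_force: [0.3, -0.1, 0.1]
grip_width: 0.0002
finger_force: 0.0
```

```bash
python3 -c "
from h import *
go(1,69,104)"
```

```text
turn [-0.0008 -0.0013 -0.    ] shift cm [ 0.63 -0.03 -0.21] t 5.0 now fx [  7.3  69.3 101.9] F [ 0.35 -0.13  0.1 ] wid 0.0002431247323004095
```

Call:
{"fn": "apply_moves", "kwargs": {
  "targets": "0.3 0 0 0 0 0 1;0.2 0 0 0 0 0 1"
}}

```text
clock: 5.25
ee_pos: [0.5556, 0.0976, 0.1021]
eef_rot: [0.264, 3.13, -0.0]
ft_force: [3.6, -0.8, -2.6]
grip_width: -0.0002
finger_force: 2.1
```

Call:
{"fn": "apply_moves", "kwargs": {
  "targets": "0.2 0 0 0 0 0 1"
}}

```text
clock: 5.38
ee_pos: [0.5537, 0.0979, 0.1023]
eef_rot: [0.264, 3.13, 0.0]
ft_force: [5.2, -1.3, -4.5]
grip_width: -0.0002
finger_force: 2.7
```

Call:
{"fn": "apply_moves", "kwargs": {
  "targets": "0.2 0 0 0 0 0 1"
}}

```text
clock: 5.5
ee_pos: [0.5528, 0.0983, 0.1025]
eef_rot: [0.263, 3.128, 0.001]
ft_force: [14.5, -6.8, -10.7]
grip_width: -0.0002
finger_force: 7.5
```

The jump to 14.5 N at x≈0 means the stop is on its end stop. I back off, lift, and plan the block grasp.

Call:
{"fn": "apply_moves", "kwargs": {
  "targets": "-0.5 0 0 0 0 0 0.8;-0.5 0 -3 0 0 0 0;0 0 -5 0 0 0 0;0 -5 -1 0 0 0 0;0 0 0 0 0 0 0"
}}

```text
clock: 6.12
ee_pos: [0.5519, 0.0454, 0.1936]
eef_rot: [0.267, 3.13, 0.001]
ft_force: [0.5, 0.4, -0.5]
grip_width: 0.0849
finger_force: 0.0
```

```bash
python3 -c "
from h import *
go(-107,-84,130)"
```

```text
turn [ 0.0009  0.0003 -0.0024] shift cm [ 11.54 -10.16   6.36] t 6.125 now fx [  8.4  17.6 193.6] F [ 0.46  0.41 -0.45] wid 0.0849099287355592
```

Call:
{"fn": "apply_moves", "kwargs": {
  "targets": "3.9 -3.4 0 0 0 0 0;3.9 -3.4 0 0 0 0 0;3.7 -3.4 3.2 0 0 0 0;0 0 3.2 0 0 0 0;0 0 0 0 0 0 0"
}}

```text
clock: 6.75
ee_pos: [0.4205, -0.0345, 0.1269]
eef_rot: [-0.264, -3.126, 0.003]
ft_force: [-0.2, 0.6, 1.2]
grip_width: 0.0855
finger_force: 0.0
```

```bash
python3 - <<'E'
from h import *
from bench import snapshot
import cv2,pickle
go(-107,-84,38)
c=camera_params("wrist"); im=snapshot("wrist"); pickle.dump(c,open("w3.pkl","wb"))
cv2.imwrite("pics/w3b.png",cv2.resize(im,(784,588),interpolation=cv2.INTER_CUBIC))
E
```

```text
turn [-0.002  -0.0042 -0.0007] shift cm [-0.08 -0.08  8.89] t 6.75 now fx [-107.8  -83.2  126.9] F [-0.16  0.64  1.18] wid 0.0855266268456817
```

View pics/w3b.png

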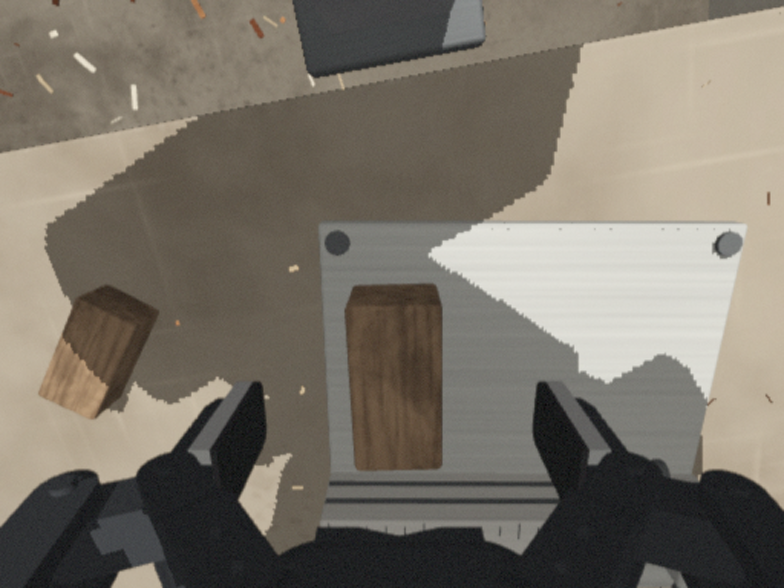

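The block is centred between the pads: block at 346–442, pad middle at about 400. I descend and grip lightly.

Call:
{"fn": "apply_moves", "kwargs": {
  "targets": "-0.1 0 4 0 0 0 0;0 0 3 0 0 0 0;0 0 1.9 0 0 0 0;0 0 0 0 0 0 0;0 0 0 0 0 0 0.35;0 0 0 0 0 0 0.5;0 0 0 0 0 0 0.7;0 0 0 0 0 0 0.7",
  "force": 20
}}

```text
clock: 7.8
ee_pos: [0.4241, -0.034, 0.0404]
eef_rot: [0.263, 3.129, 0.001]
ft_force: [-0.2, 0.6, 6.6]
grip_width: 0.045
finger_force: 19.7
```

```bash
python3 - <<'E'
from h import *
from bench import snapshot
import cv2
go(-80,-20,38)
im=snapshot("wrist"); s=snapshot("side")[200:330,130:330]
cv2.imwrite("pics/w4b.png",np.hstack([cv2.resize(im,(480,360)),cv2.copyMakeBorder(cv2.resize(s,(320,208),interpolation=cv2.INTER_CUBIC),0,152,0,0,0)]))
E
```

```text
turn [ 0.0009  0.0018 -0.    ] shift cm [-2.44  6.21  0.24] t 7.8 now fx [-104.4  -82.1   40.4] F [-0.22  0.6   6.56] wid 0.04499113156438993
```

View pics/w4b.png

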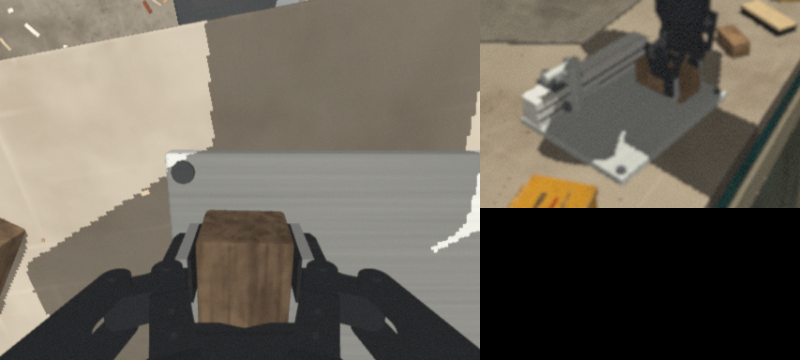

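Grip width is 45.0 mm, which is the larger block, and the side view shows the stop upright (down). I relieve the downward press and slide near both contacts.

Call:
{"fn": "apply_moves", "kwargs": {
  "targets": "0 0 -0.15 0 0 0 0.7;0 1 0 0 0 0 0.7;0 1 0 0 0 0 0.7;0 1 0 0 0 0 0.7;0 1 0 0 0 0 0.7;-0.5 0.8 0 0 0 0 0.7;-0.8 0.4 0 0 0 0 0.7;-0.7 0 0 0 0 0 0.7;0 0 0 0 0 0 0.7"
}}

```text
clock: 9.02
ee_pos: [0.4523, 0.0135, 0.0407]
eef_rot: [-0.265, -3.13, 0.0]
ft_force: [-0.8, -1.1, -1.3]
grip_width: 0.0453
finger_force: 20.6
```

```bash
python3 - <<'E'
from h import *
go(-74,-20,40)
E
```

```text
turn [-0.0001 -0.0001 -0.0009] shift cm [-1.05  1.06  0.07] t 9.025 now fx [-84.5 -30.6  40.7] F [-0.76 -1.12 -1.31] wid 0.04529264162242549
```

Call:
{"fn": "apply_moves", "kwargs": {
  "targets": "-0.3 0 0.05 0 0 0 0.7;-0.2 0 0.05 0 0 0 0.7;-0.1 0 0 0 0 0 0.7;0 0 0 0 0 0 0.7"
}}

```text
clock: 9.52
ee_pos: [0.4565, 0.0119, 0.0402]
eef_rot: [-0.265, -3.129, 0.001]
ft_force: [-6.7, 0.3, 11.3]
grip_width: 0.0445
finger_force: 18.8
```

Call:
{"fn": "apply_moves", "kwargs": {
  "targets": "-0.1 0 0 0 0 0 0.7;-0.05 0 0 0 0 0 0.7"
}}

```text
clock: 9.78
ee_pos: [0.4579, 0.0117, 0.0402]
eef_rot: [-0.265, -3.129, 0.001]
ft_force: [-5.9, 1.2, 12.1]
grip_width: 0.0448
finger_force: 18.8
```

Call:
{"fn": "apply_moves", "kwargs": {
  "targets": "-0.1 0 0 0 0 0 0.7;0 0 0 0 0 0 0.7"
}}

```text
clock: 10.02
ee_pos: [0.459, 0.0116, 0.0402]
eef_rot: [-0.265, -3.129, 0.001]
ft_force: [-5.3, -0.2, 11.3]
grip_width: 0.0449
finger_force: 18.9
```

Pressing on the bed is adding friction, so I raise by 0.7 mm.

Call:
{"fn": "apply_moves", "kwargs": {
  "targets": "0 0 -0.07 0 0 0 0.7;0 0 0 0 0 0 0.7"
}}

```text
clock: 10.28
ee_pos: [0.4602, 0.0122, 0.0405]
eef_rot: [0.264, 3.13, 0.0]
ft_force: [0.2, -0.2, -1.2]
grip_width: 0.045
finger_force: 20.6
```

Call:
{"fn": "apply_moves", "kwargs": {
  "targets": "-0.1 0 0 0 0 0 0.7;0 0 0 0 0 0 0.7"
}}

```text
clock: 10.52
ee_pos: [0.4609, 0.012, 0.0403]
eef_rot: [-0.264, -3.13, 0.0]
ft_force: [-1.3, -0.3, -0.3]
grip_width: 0.0448
finger_force: 20.8
```

```bash
python3 - <<'E'
from h import *
go(-74,-20,40)
E
```

```text
turn [-0.0003 -0.0006 -0.0004] shift cm [-0.18  1.06  0.03] t 10.525 now fx [-75.8 -30.6  40.3] F [-1.33 -0.3  -0.3 ] wid 0.044784914222552215
```

Call:
{"fn": "apply_moves", "kwargs": {
  "targets": "0 0.25 0 0 0 0 0.7;0 0.25 0 0 0 0 0.7;0 0.2 0 0 0 0 0.7"
}}

```text
clock: 10.9
ee_pos: [0.4622, 0.0192, 0.0404]
eef_rot: [-0.264, -3.13, 0.0]
ft_force: [-1.6, -0.1, -1.2]
grip_width: 0.0447
finger_force: 20.9
```

Call:
{"fn": "apply_moves", "kwargs": {
  "targets": "0 0.1 0 0 0 0 0.7;0 0.1 0 0 0 0 0.7"
}}

```text
clock: 11.15
ee_pos: [0.4625, 0.021, 0.0404]
eef_rot: [-0.264, -3.13, 0.0]
ft_force: [-1.6, -0.0, -0.6]
grip_width: 0.0449
finger_force: 20.9
```

Call:
{"fn": "apply_moves", "kwargs": {
  "targets": "0 0.1 0 0 0 0 0.7;0 0.1 0 0 0 0 0.7"
}}

```text
clock: 11.4
ee_pos: [0.4625, 0.0225, 0.0404]
eef_rot: [-0.265, -3.13, 0.001]
ft_force: [-1.0, -6.7, -0.9]
grip_width: 0.0447
finger_force: 22.5
```

Screw contact found (6.7 N). I ease off, firm the grip so the block stays square, and press gently on the fence.

Call:
{"fn": "apply_moves", "kwargs": {
  "targets": "0 -0.1 0 0 0 0 0.7;0 0 0 0 0 0 0.7",
  "force": 50
}}

```text
clock: 11.65
ee_pos: [0.4627, 0.022, 0.0405]
eef_rot: [-0.264, -3.13, -0.0]
ft_force: [-3.0, 0.1, -1.7]
grip_width: 0.0441
finger_force: 55.8
```

Call:
{"fn": "apply_moves", "kwargs": {
  "targets": "-0.05 0 0 0 0 0 0.7;0 0 0 0 0 0 0.7"
}}

```text
clock: 11.9
ee_pos: [0.4627, 0.0219, 0.0404]
eef_rot: [-0.264, -3.129, 0.0]
ft_force: [-6.2, 2.5, 1.1]
grip_width: 0.0446
finger_force: 56.1
```

Call:
{"fn": "apply_moves", "kwargs": {
  "targets": "-0.05 0 0 0 0 0 0.7;0 0 0 0 0 0 0.7"
}}

```text
clock: 12.15
ee_pos: [0.4627, 0.0219, 0.0404]
eef_rot: [-0.263, -3.129, 0.001]
ft_force: [-7.5, 4.1, 4.0]
grip_width: 0.0443
finger_force: 56.3
```

```bash
python3 - <<'E'
from h import *
go(-74,-20,40); s=manip.state();print(R.from_rotvec([0,0,FX[2]]).inv().apply(s["ft_force"]),s["moment"])
E
```

```text
turn [-0.0005 -0.0017  0.    ] shift cm [-0.16  0.06  0.04] t 12.15 now fx [-75.6 -20.6  40.4] F [-7.54  4.12  3.99] wid 0.04432986020426363
[-8.12181059  2.80623758  3.99150761] [1.35807233 2.91812694 0.28103514]
```

Call:
{"fn": "apply_moves", "kwargs": {
  "targets": "0.04 0.1 -0.02 0 0 0 0.7;0 0.03 0 0 0 0 0.7"
}}

```text
clock: 12.4
ee_pos: [0.4626, 0.0224, 0.0405]
eef_rot: [-0.265, -3.129, 0.002]
ft_force: [-3.3, -6.9, -0.0]
grip_width: 0.0441
finger_force: 56.0
```

Call:
{"fn": "apply_moves", "kwargs": {
  "targets": "0 0.05 0 0 0 0 0.7;0 0 0 0 0 0 0.7"
}}

```text
clock: 12.65
ee_pos: [0.4626, 0.0225, 0.0405]
eef_rot: [-0.266, -3.128, 0.003]
ft_force: [-3.3, -7.7, -1.1]
grip_width: 0.0445
finger_force: 56.2
```

```bash
python3 - <<'E'
from h import *
go(-74,-20,40); s=manip.state();print(R.from_rotvec([0,0,FX[2]]).inv().apply(s["ft_force"]),s["moment"])
E
```

```text
turn [-0.0019 -0.0019 -0.0013] shift cm [-0.18 -0.    0.05] t 12.65 now fx [-75.8 -20.   40.5] F [-3.33 -7.67 -1.08] wid 0.04445153866174543
[-1.99705284 -8.11896444 -1.07920868] [-2.64543922  0.80351541 -0.374826  ]
```

Call:
{"fn": "apply_moves", "kwargs": {
  "targets": "-0.05 0 0.02 0 0 0 0.7;0 0 0 0 0 0 0.7"
}}

```text
clock: 12.9
ee_pos: [0.4626, 0.0224, 0.0404]
eef_rot: [-0.265, -3.128, 0.003]
ft_force: [-5.8, -4.7, 5.1]
grip_width: 0.0447
finger_force: 56.7
```

Call:
{"fn": "apply_moves", "kwargs": {
  "targets": "-0.03 0 0 0 0 0 0.7;0 0 0 0 0 0 0.7;0 0 0 0 0 0 0.7;0 0 0 0 0 0 0.7;0 0 0 0 0 0 0.7"
}}

```text
clock: 13.52
ee_pos: [0.4627, 0.0224, 0.0404]
eef_rot: [-0.265, -3.127, 0.003]
ft_force: [-7.2, -4.4, 6.3]
grip_width: 0.044
finger_force: 56.9
```

```bash
python3 - <<'E'
from h import *
go(-74,-20,40); s=manip.state();print(R.from_rotvec([0,0,FX[2]]).inv().apply(s["ft_force"]),s["moment"])
E
```

```text
turn [-0.0021 -0.0029 -0.0013] shift cm [-0.18  0.01  0.04] t 13.525 now fx [-75.8 -20.1  40.4] F [-7.23 -4.42  6.33] wid 0.043983917905009634
[-6.39165898 -5.5659927   6.32647616] [-1.48831384  2.53561373 -0.27186647]
```

Call:
{"fn": "apply_moves", "kwargs": {
  "targets": "-0.03 0.03 -0.02 0 0 0 0.7;0 0 0 0 0 0 0.7"
}}

```text
clock: 13.78
ee_pos: [0.4627, 0.0224, 0.0404]
eef_rot: [-0.266, -3.127, 0.003]
ft_force: [-7.7, -5.1, 4.9]
grip_width: 0.044
finger_force: 56.7
```

Call:
{"fn": "apply_moves", "kwargs": {
  "targets": "0 0.02 -0.01 0 0 0 0.7;0 0 0 0 0 0 0.7;0 0 0 0 0 0 0.7;0 0 0 0 0 0 0.7;0 0 0 0 0 0 0.7;0 0 0 0 0 0 0.7;0 0 0 0 0 0 0.7;0 0 0 0 0 0 0.7"
}}

```text
clock: 14.78
ee_pos: [0.4627, 0.0224, 0.0404]
eef_rot: [-0.266, -3.126, 0.004]
ft_force: [-7.2, -5.6, 3.6]
grip_width: 0.0443
finger_force: 56.5
```

```bash
python3 - <<'E'
from h import *
from bench import snapshot
import cv2
go(-74,-20,40); s=manip.state();print(R.from_rotvec([0,0,FX[2]]).inv().apply(s["ft_force"]),s["moment"])
a=snapshot("scene")[185:295,135:265]; b=snapshot("side")[205:315,140:310]
cv2.imwrite("pics/c5.png",np.hstack([cv2.resize(a,(390,330),interpolation=cv2.INTER_CUBIC),cv2.copyMakeBorder(cv2.resize(b,(408,264),interpolation=cv2.INTER_CUBIC),0,66,0,0,0)]))
E
```

```text
turn [-0.0027 -0.0037 -0.0017] shift cm [-0.18  0.    0.04] t 14.775 now fx [-75.8 -20.   40.4] F [-7.17 -5.63  3.55] wid 0.0442841276527618
[-6.12454889 -6.75314908  3.5502113 ] [-2.19723278  2.22822985 -0.35585543]
```

View pics/c5.png

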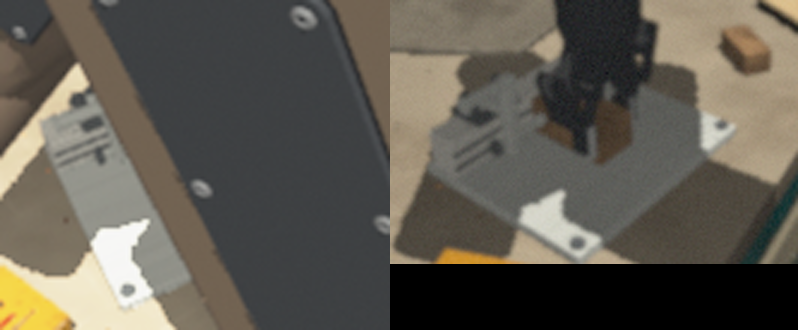

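The side view shows the block's side at the screw and its end at the fence. I add a little more press for margin and hold.

Call:
{"fn": "apply_moves", "kwargs": {
  "targets": "-0.05 0 -0.02 0 0 0 0.7;-0.04 0 -0.01 0 0 0 0.7;0 0 0 0 0 0 0.7"
}}

```text
clock: 15.25
ee_pos: [0.4627, 0.0223, 0.0404]
eef_rot: [-0.266, -3.125, 0.004]
ft_force: [-10.4, -3.4, 3.8]
grip_width: 0.0445
finger_force: 56.4
```

Call:
{"fn": "apply_moves", "kwargs": {
  "targets": "0 0.05 0 0 0 0 0.7;0 0 -0.01 0 0 0 0.7;0 0 0 0 0 0 0.7;0 0 0 0 0 0 0.7;0 0 0 0 0 0 0.7;0 0 0 0 0 0 0.7;0 0 0 0 0 0 0.7;0 0 0 0 0 0 0.7;0 0 0 0 0 0 0.7"
}}

```text
clock: 16.38
ee_pos: [0.4627, 0.0224, 0.0405]
eef_rot: [-0.266, -3.125, 0.005]
ft_force: [-9.0, -6.9, 2.9]
grip_width: 0.0445
finger_force: 56.4
```

```bash
python3 - <<'E'
from h import *
go(-74,-20,40); s=manip.state();print(R.from_rotvec([0,0,FX[2]]).inv().apply(s["ft_force"]),s["moment"])
E
```

```text
turn [-0.0034 -0.0052 -0.0019] shift cm [-0.17 -0.    0.05] t 16.375 now fx [-75.7 -20.   40.5] F [-8.98 -6.86  2.85] wid 0.04450568617462429
[-7.70254816 -8.25974117  2.85422531] [-2.07609239  2.88151486 -0.29822008]
```

Call:
{"fn": "apply_moves", "kwargs": {
  "targets": "0.05 -0.06 0 0 0 0 0.7;0.04 -0.06 -0.02 0 0 0 0.7;0 0 0 0 0 0 0.7",
  "force": 20
}}

```text
clock: 16.75
ee_pos: [0.4627, 0.0222, 0.0407]
eef_rot: [-0.265, -3.127, 0.003]
ft_force: [-5.7, -2.2, -2.1]
grip_width: 0.0442
finger_force: 55.6
```

```bash
python3 - <<'E'
from h import *
go(-74,-20,40); s=manip.state();print(R.from_rotvec([0,0,FX[2]]).inv().apply(s["ft_force"]),s["moment"])
E
```

```text
turn [-0.0021 -0.0035 -0.0012] shift cm [-0.17  0.02  0.07] t 16.75 now fx [-75.7 -20.2  40.7] F [-5.66 -2.22 -2.07] wid 0.0441780432873851
[-5.21096009 -3.1342473  -2.06920049] [-0.93822996  2.10056108 -0.11611905]
```

Call:
{"fn": "apply_moves", "kwargs": {
  "targets": "0.04 -0.01 0.03 0 0 0 0.7;0 0 0 0 0 0 0.44;0 0 0 0 0 0 0.38;0 0 0 0 0 0 0.2;0 0 0 0 0 0 0.2;0 0 -1 0 0 0 0.2;0 0 -3 0 0 0 0.2;0 0 -5 0 0 0 0.2;0 0 -5 0 0 0 0.2;0 0 0 0 0 0 0.2"
}}

```text
clock: 18.0
ee_pos: [0.4666, 0.0241, 0.1859]
eef_rot: [0.262, 3.123, 0.006]
ft_force: [-0.2, -0.2, 0.1]
grip_width: 0.068
finger_force: 0.0
```

```bash
python3 - <<'E'
from h import *
from bench import snapshot
import cv2,pickle
go(-48,68,180)
pickle.dump(camera_params("wrist"),open("w6.pkl","wb")); im=snapshot("wrist")
cv2.imwrite("pics/w6b.png",cv2.resize(im,(784,588),interpolation=cv2.INTER_CUBIC))
E
```

```text
turn [0.0045 0.0075 0.0005] shift cm [-2.41  8.57  0.59] t 18.0 now fx [-72.1 -17.7 185.9] F [-0.22 -0.24  0.09] wid 0.06803301531870626
```

View pics/w6b.png

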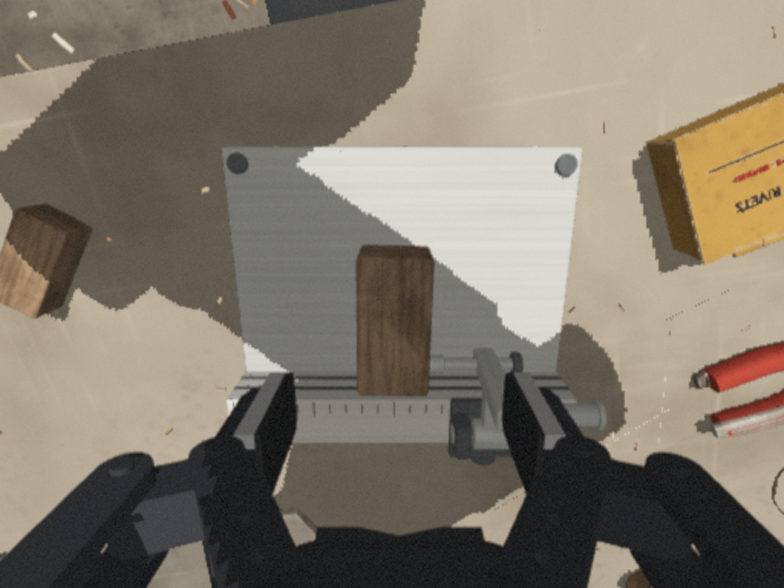

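The block stands square with its end on the fence (far edge at (395,395)) and its side on the screw tip at (432,360); the cross bar is at (590,415). Now I flip the stop back up from the robot's side.

Call:
{"fn": "apply_moves", "kwargs": {
  "targets": "-0.4 4.3 0 0 0 0 1;-2 4.3 0 0 0 0 1;0 0 0.5 0 0 0 1;0 0 4 0 0 0 1;0 0 3.6 0 0 0 1;0 0 0 0 0 0 1"
}}

```text
clock: 18.8
ee_pos: [0.4998, 0.1023, 0.0973]
eef_rot: [-0.265, -3.124, 0.006]
ft_force: [-0.5, -0.6, 1.2]
grip_width: 0.0
finger_force: 0.0
```

```bash
python3 - <<'E'
from h import *
go(31,69,103)
E
```

```text
turn [-0.0046 -0.0057 -0.0009] shift cm [-8.35  0.4  -0.57] t 18.8 now fx [-52.5  65.   97.3] F [-0.51 -0.65  1.19] wid 5.640235531870289e-06
```

Call:
{"fn": "apply_moves", "kwargs": {
  "targets": "0 0.4 -0.6 0 0 0 1;-0.8 0 0 0 0 0 1;-0.6 0 0 0 0 0 1;-0.6 0 0 0 0 0 1;-0.8 0 0 0 0 0 1;-0.8 0 0 0 0 0 1;-0.8 0 0 0 0 0 1;-0.8 0 0 0 0 0 1;-0.8 0 0 0 0 0 1;-0.8 0 0 0 0 0 1;-0.8 0 0 0 0 0 1;0 0 0 0 0 0 1"
}}

```text
clock: 20.3
ee_pos: [0.578, 0.0948, 0.1053]
eef_rot: [-0.265, -3.129, 0.001]
ft_force: [-3.8, 0.5, -2.8]
grip_width: 0.0002
finger_force: 1.6
```

Call:
{"fn": "apply_moves", "kwargs": {
  "targets": "-0.5 0 0 0 0 0 1;-0.3 0 0 0 0 0 1;0 0 0 0 0 0 1"
}}

```text
clock: 20.68
ee_pos: [0.5834, 0.0935, 0.1043]
eef_rot: [-0.265, -3.125, 0.002]
ft_force: [-8.5, 2.1, -5.0]
grip_width: -0.0002
finger_force: 4.2
```

```bash
python3 - <<'E'
from h import *
go(31,69,103)
E
```

```text
turn [-0.0018 -0.005  -0.0012] shift cm [ 0.04 -0.12  0.13] t 20.675 now fx [ 31.4  70.2 104.3] F [-8.51  2.09 -4.97] wid -0.00017013430915198774
```

Call:
{"fn": "apply_moves", "kwargs": {
  "targets": "1 0 0 0 0 0 1;1.5 0 -2 0 0 0 1;0 0 -5 0 0 0 1;4 -2 -5 0 0 0 1;4 -3 -3 0 0 0 0.5;0 0 0 0 0 0 0.5;0 0 0 0 0 0 0.5"
}}

```text
clock: 21.55
ee_pos: [0.4777, 0.0634, 0.2539]
eef_rot: [0.263, 3.127, 0.003]
ft_force: [-0.3, 0.4, -0.5]
grip_width: 0.0429
finger_force: 0.0
```

```bash
python3 - <<'E'
from h import *
from bench import snapshot
import cv2,pickle
c=camera_params("wrist");pickle.dump(c,open("w7.pkl","wb")); im=snapshot("wrist"); print(manip.state()["ft_force"])
cv2.imwrite("pics/w7b.png",cv2.resize(im,(784,588),interpolation=cv2.INTER_CUBIC))
E
```

```text
[-0.33323447 -0.05128815 -0.44713844]
```

View pics/w7b.png

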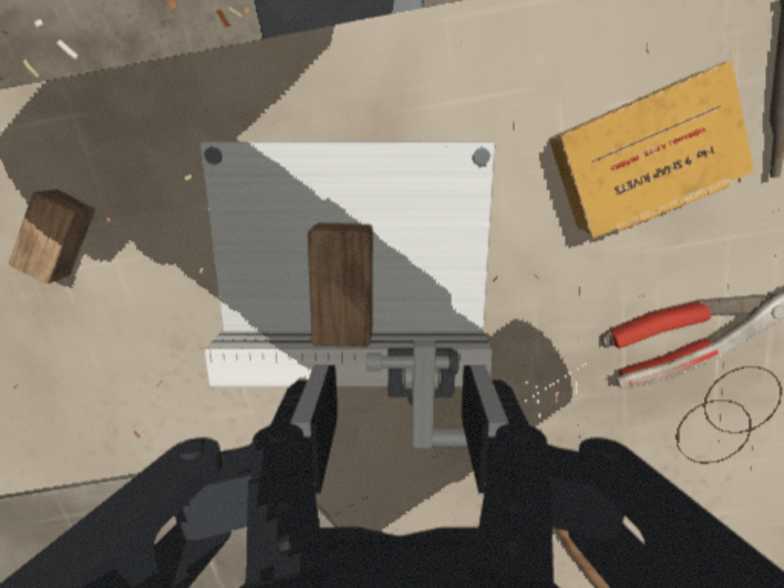

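The stop is raised (bar at about (445,438)) and the block is still on the fence at (312–370,345). I compare the block pose before and after the flip.

```bash
python3 - <<'E'
from h import *
import pickle
k=512/784
for n,P,B in (("w6",[(357,262),(433,262),(429,395),(358,393)],[(223,148),(582,148)]),("w7",[(308,234),(372,234),(370,346),(312,345)],[(202,143),(494,143)])):
    c=pickle.load(open(n+".pkl","rb")); q=lambda u,z:fx(plane(c,((u[0]+.5)*k-.5,(u[1]+.5)*k-.5),z))
    print(n,[q(u,.05)[:2].tolist() for u in P],[q(u,.012)[:2].tolist() for u in B])
c=pickle.load(open("w7.pkl","rb"));print("bar",fx(plane(c,((445.5)*k-.5,(438.5)*k-.5),.092)))
E
```

```text
w6 [[-87.9, -41.0], [-87.9, 2.3], [-2.3, 1.8], [-3.8, -42.7]] [[-149.5, -123.5], [-149.6, 94.3]]
w7 [[-88.1, -40.9], [-88.1, 4.4], [-2.1, 1.3], [-2.9, -42.9]] [[-149.6, -123.0], [-149.6, 94.3]]
bar [50.7 56.1 92. ]
```

Before and after agree to within pixel error: block centre at x ≈ -45 mm, square to the fence, bar at x ≈ 51 mm as at the start. I hand the job in.

```bash
python3 -c "
from bench import order
print(order.finish_job())"
```

```text
the job is handed in; nothing more can be done
None
```

The job is handed in, with no verdict returned: I flipped the stop down, pressed the block on fence and screw (about 8 N each at the wrist) for about a second, released it in place square to the fence, and flipped the stop back up.

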